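# Lock the specimen pot in its cam clamp

## Task

A lidded specimen pot stands loose in one of the two cam-lever clamps on the worktop. Throw that clamp's lever over, away from the pot, until it snaps past centre and stays down, so that the pot is clamped upright in its seat ready for opening. Leave the lever of the empty clamp standing open, and let go of everything.

Things in the scene. Friction and masses are not known exactly. Their poses are not given: they have to be found in the camera images.
- clamp: The clamp that holds the pot, screwed to the worktop. Grey base plate 74 x 176 x 8 mm, at one end an aluminium V-block 46 mm high, in the middle a round sliding jaw pad, at the other end a cam lever. Origin: on the worktop, at the centre of the pot's seat. z is up; +y points to the V-block, -y to the lever; x runs across. The base reaches from y = -120 to +56 mm.
- clamp_hinge (a point): The middle of the lever's hinge pin, at (0, -85, 46) mm in the clamp's frame, axes parallel to the clamp's; the pin runs along x between two cheeks 58 mm high. The lever is a flat steel bar, on its end a black grip 20 mm wide (x) and 14 mm thick, from 57 to 115 mm from the pin, symmetric about the straight line out from the pin.
- clamp_lever (a joint): Lever angle, rad. 0: open, standing up, leaning 0.14 from vertical toward the pot. Grows as the lever is thrown away from the pot, toward the clamp's -y: vertical at 0.14, dead centre at 1.15, stop at 1.60, where it points along -y, 0.11 above level. A spring drives it back to 0 before the centre, on to the stop after it; the throw takes 5 to 10 N pushed square to the grip.
- pot: Specimen pot with a ribbed screw lid, 58 mm across, 75 mm high, loose, about 0.18 kg. Origin: centre of its underside, z up. It stands on its clamp's base plate, 8 mm above the worktop, between V-block and jaw pad, within 4 mm of the seat's centre. The pad pushes it 2 to 4 mm into the V-block as the lever is thrown.
- spare_lever (a joint): Lever angle of the other clamp, of the same make and size but with nothing in it; 0 = open, standing up. It is to stay open. Fixed obstacles for the arm, in world metres: the microscope's screen (x 0.29 to 0.32, y -0.07 to 0.26, z 0.45 to 0.66; the clamp with the pot lies left of it) and wall cupboards at the left (all y above 0.49, z above 0.63): work low under them, do not rise there.
Things that resemble listed ones, but are neither listed nor needed, are in the scene too. Leave any brown look-alike of the clamp alone.

How it is judged:
At the end, for the whole second after the job is handed in: The occupied clamp's lever is past centre and down (joint above 1.45 of 1.60 rad), the empty clamp's lever still open (below 0.3 rad), the pot at rest and upright (within 0.17 rad) in its seat (within 10 mm of the seat's centre and not lifted more than 10 mm) (value of joint clamp_lever above 1.45 rad and value of joint spare_lever below 0.3 rad and angle between pot's own z axis and vertical below 0.17 rad and horizontal distance between pot and clamp below 0.01 m and z of pot in the frame of clamp below 0.018 m and linear speed of pot below 0.02 m/s); the robot touches nothing.
It fails at once if the empty clamp's lever is thrown (value of joint spare_lever above 0.8 rad).
It fails at once if the pot is tipped or pulled out of its seat (angle between pot's own z axis and vertical above 0.5 rad or horizontal distance between pot and clamp above 0.03 m).
It also fails if it takes over 32 s, if anything falls off the work surface, if the arm or the gripper's body presses on something with over 40 N, if the wrist force passes 120 N, or if a joint passes its speed limit or range.

## Robot

A 6-joint arm with a two-finger parallel gripper is mounted at the origin on a cart in front of the work surface, level with it; the furniture and walls round the work are solid. World frame = base frame: x ahead of the robot, y to its left, z up, the work surface at z = 0. Lengths are in m, angles in rad, forces in N, time in s.
With the tool pointing down it reaches from about 0.35 to 0.975 m from the base axis. Payload 7.1 kg.
Tool frame: the origin (TCP) lies midway between the tips of the shut fingers; the grasp point (between the pads) lies ctrl.grip_depth behind it (ctrl.grip_depth is the distance from the TCP to the grasp point, in m); y points along the fingers, z is the direction in which the jaws open and shut, and the axes are right-handed (so a half turn about y gives the same grasp; the last joint's range is limited). The gripper opens to 88 mm and grips with 3 to 60 N. Pads are 20 mm wide; open, the fingers measure 115 mm over their backs; the gripper's body (75 mm by 178 mm) begins 61 mm behind the grasp point.
Start: joints at [-1.132, 0.423, 1.63, -0, 1.089, -0.019], TCP at [0.276, -0.561, 0.223] pointing down, gripper open.
Joint ranges: [-3, 3], [-0.9, 2.11], [0.09, 2.58], [-1.31, 4.45], [0.11, 2.69], [-2.54, 2.54]. Speed limits (rad/s): [2.39, 2.39, 3.01, 3.14, 3.14, 3.14].

## Interface

Orientations are given as a 3x3 rotation matrix whose columns are the frame's x, y, z axes.
In Python, from workcell import ctrl gives the robot as it stands.
- The arm moves only by the shell command python3 -m crank 'ROWS'. ROWS is a JSON object of lists of equal length, an entry for each row: "delta_pos": the shift along the world's x, y, z in m, a list of three; "rotation": the turn, a rotation vector about the world's x, y, z in rad, a list of three; "grip": the finger opening in m, from 0 to 0.0878. In form: {"delta_pos": [[x, y, z], ...], "rotation": [[ax, ay, az], ...], "grip": [grip, ...]}. A call has exactly 10 rows; each row shifts and turns the commanded pose from where the row before left it; what a row does not reach is not made up. A row lasts 1/10 s, in which the tool goes at most 50 mm and 8.59 degrees, less where a joint would pass 70% of its speed; a pose out of reach is approached as far as the arm can. A call is refused whole if a number of a shift passes 0.05 or a number of a turn 0.15, either way. A call with a gripper value outside its range is refused whole. The fingers move at their own pace and stop on an object; the grip force is fixed at half the most. Time passes only in rows, so rows that do not move let the fingers close, or fill a call up. It gives the time, the measured TCP pose, the force and the opening at its end, in the units of the state.
- ctrl.get_state(): the state, without advancing time (a new reading comes with each control period).
- ctrl.read_camera(name): name is "scene" or "top"; returns the picture (480x640x3 uint8, red, green, blue); there is no depth.
- ctrl.camera_model(name): a dict with "fx", "fy", "cx", "cy" (pixels), "world_to_cam" (4x4, takes a point from world to camera coordinates). Camera axes: x right, y down, z forward; pixel columns grow to the right and rows downward; lengths in m; the calibration is good to about 2 mm. A picture is of the moment at which its call begins. camera_model takes no time and is no camera call.
- ctrl.job_done(): hands the job in, once; it reports no verdict.
Trained networks look in the newest picture that a camera, given by its name, has taken for a name from the list of things; names that differ only in an ending like _2 or _b are one class to them, and where a whole thing is asked for, a point or a joint stands for the part that bears it (a point fixed in the world has none). Each returns a list of dicts, best first, with "score" (0 to 1); they miss things now and then, are a little off and sometimes report something else, mostly with a low value. They report only what shows in the picture. A call takes as long as a camera call. They do not tell look-alikes from the thing itself.
- ctrl.boxes_of(camera, name): "bbox" ([centre column, centre row, width, height] in pixels, round what is visible of it).
- ctrl.spot_point(camera, name): "point" ([row, column] in pixels: a listed point, or the origin of a listed thing).
The state is a dict: "time": time; "joint_pos": joint angles; "qd": joint speeds; "joint_torque": joint torques, N m; "ee_pos": TCP position; "ee_rot": TCP orientation; "wrist_force": force on the tool from outside, world axes, zero at the start; "wrist_torque": the same for the moment, N m; "opening": finger opening in m.
Only numpy, scipy, OpenCV 4.12 (cv2) and the standard library are available. Lean on these libraries where they do the work, as an engineer would, in place of code of your own. Each camera call takes 0.05 s, during which the arm holds its last target.

## Working session

There is one attempt and no reset: what is moved stays moved. The work goes in short steps, Python scripts to look and compute and a shell command to move; the robot and the scene stay as the last step left them, time stands still between calls to the robot, and variables do not carry over. Pictures are saved under pics/ and viewed, and the job is handed in when it is done.

```bash
ls; mkdir -p pics; python3 - <<'E'
from workcell import ctrl
import cv2
s=ctrl.get_state();print(s['time'],s['ee_pos'],s['ee_rot'],s['opening'],ctrl.grip_depth)
for c in('scene','top'):
    im=ctrl.read_camera(c);cv2.imwrite(f'pics/{c}0.png',im[:,:,::-1])
    for n in('clamp','clamp_hinge','pot'):
        print(c,n,ctrl.boxes_of(c,n),ctrl.spot_point(c,n))
    m=ctrl.camera_model(c);print(m)
E
```

```text
pics
0.0 [ 0.27604376 -0.56010457  0.22188826] [[-8.97022014e-01 -6.67847413e-04  4.41985362e-01]
 [-4.41985866e-01  1.41086857e-03 -8.97020905e-01]
 [-2.45101660e-05 -9.99998782e-01 -1.56075929e-03]] 0.08779030749577432 0.0187
scene clamp [{'bbox': [458.0, 238.1, 88.7, 65.1], 'score': 0.66}, {'bbox': [239.0, 313.6, 109.4, 98.8], 'score': 0.56}] [{'point': [257.5, 465.8], 'score': 0.96}, {'point': [349.8, 254.7], 'score': 0.57}]
scene clamp_hinge [{'bbox': [457.8, 237.3, 88.2, 66.0], 'score': 0.72}, {'bbox': [235.8, 312.8, 104.1, 95.2], 'score': 0.67}, {'bbox': [207.3, 293.9, 16.0, 59.7], 'score': 0.49}] [{'point': [244.0, 433.9], 'score': 0.81}, {'point': [324.4, 207.4], 'score': 0.68}]
scene pot [{'bbox': [253.8, 325.2, 35.2, 50.7], 'score': 0.56}] [{'point': [344.8, 256.3], 'score': 0.8}]
{'fx': 548.5934277321228, 'fy': 548.5934277321228, 'cx': 313.3274096807576, 'cy': 236.99020202488506, 'world_to_cam': array([[-0.45869297, -0.88857377,  0.00611672,  0.35164885],
       [-0.40340103,  0.20209746, -0.89242603,  0.2184482 ],
       [ 0.79175019, -0.41181704, -0.45115226,  0.89292041],
       [ 0.        ,  0.        ,  0.        ,  1.        ]])}
top clamp [{'bbox': [238.2, 403.8, 92.3, 47.0], 'score': 0.79}] [{'point': [404.4, 253.0], 'score': 0.84}, {'point': [264.7, 470.4], 'score': 0.84}]
top clamp_hinge [{'bbox': [237.9, 405.5, 86.9, 45.0], 'score': 0.7}, {'bbox': [474.4, 269.8, 69.9, 30.9], 'score': 0.69}] [{'point': [401.0, 203.1], 'score': 0.6}]
top pot [{'bbox': [246.8, 406.6, 31.8, 32.9], 'score': 0.88}] [{'point': [402.2, 251.8], 'score': 0.92}]
{'fx': 457.350296548828, 'fy': 457.350296548828, 'cx': 316.0415431190551, 'cy': 244.9088698827696, 'world_to_cam': array([[-0.40219711, -0.91552777, -0.00681083,  0.31771827],
       [-0.87478738,  0.3864734 , -0.29220772,  0.40028501],
       [ 0.27015648, -0.11156707, -0.95633062,  0.88452507],
       [ 0.        ,  0.        ,  0.        ,  1.        ]])}
```

View pics/scene0.png

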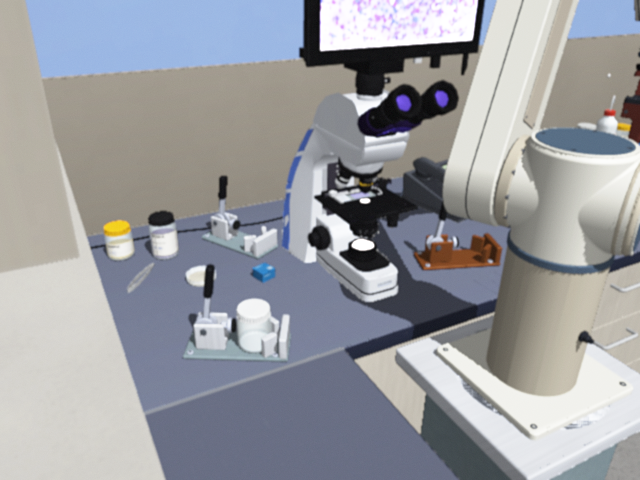

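View pics/top0.png

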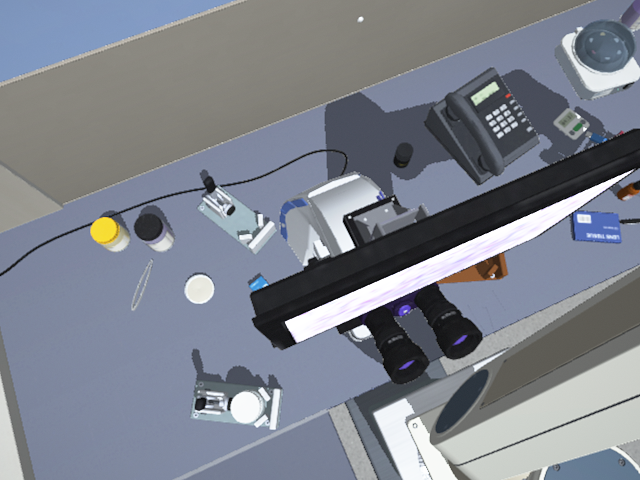

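```bash
cat > h.py <<'E'
import numpy as np
from workcell import ctrl
def ray(c,px):  # px = (row,col)
    m=ctrl.camera_model(c);T=m['world_to_cam'];R=T[:3,:3];t=T[:3,3]
    d=R.T@np.array([(px[1]-m['cx'])/m['fx'],(px[0]-m['cy'])/m['fy'],1.]);return -R.T@t,d
def onz(c,px,z):
    o,d=ray(c,px);return o+d*(z-o[2])/d[2]
def tri(a,b):
    o1,d1=ray('scene',a);o2,d2=ray('top',b)
    A=np.stack([d1,-d2],1);s=np.linalg.lstsq(A,o2-o1,rcond=None)[0]
    p,q=o1+s[0]*d1,o2+s[1]*d2;return (p+q)/2,np.linalg.norm(p-q)
def proj(c,p):
    m=ctrl.camera_model(c);T=m['world_to_cam'];q=T[:3,:3]@np.asarray(p)+T[:3,3]
    return np.array([m['fy']*q[1]/q[2]+m['cy'],m['fx']*q[0]/q[2]+m['cx']])
E
python3 - <<'E'
from h import *
np.set_printoptions(precision=4,suppress=True)
print('cl',tri((349.8,254.7),(404.4,253)),onz('scene',(349.8,254.7),0),onz('top',(404.4,253),0))
print('pot',tri((344.8,256.3),(402.2,251.8)),onz('top',(402.2,251.8),.008))
print('hinge',tri((324.4,207.4),(401,203.1)),onz('scene',(324.4,207.4),.046),onz('top',(401,203.1),.046))
print('other',tri((257.5,465.8),(264.7,470.4)))
for c in('scene','top'):
    m=ctrl.camera_model(c)['world_to_cam'];print(c,-m[:3,:3].T@m[:3,3])
E
```

```text
cl (array([ 0.2587,  0.3738, -0.0058]), np.float64(0.003876869721598176)) [0.2529 0.3779 0.    ] [0.2577 0.3712 0.    ]
pot (array([0.2624, 0.3714, 0.0018]), np.float64(0.0005659113903765224)) [0.2624 0.3708 0.008 ]
hinge (array([0.2994, 0.4464, 0.046 ]), np.float64(0.0068365703936237344)) [0.2969 0.4437 0.046 ] [0.3008 0.4497 0.046 ]
other (array([ 0.3355, -0.1623,  0.0055]), np.float64(0.004100979596420879))
scene [-0.4575  0.636   0.5956]
top [0.239  0.2349 0.965 ]
```

The occupied clamp is at lower left: its seat is at about scene (349,255) and top (404,253), with the black lever grip standing up at scene (208,280). The white pot, the jaw pad and the V-block to its right are all visible. The empty clamp is further back (scene 240,235), the brown look-alike is on the right, and the screen hangs between the arm and the job. I'll zoom in to refine the position and check the state of the arm.

```bash
python3 - <<'E'
from h import *
import cv2
print([a for a in dir(ctrl) if not a.startswith('_')])
print(ctrl.get_state()['time'])
a=cv2.imread('pics/scene0.png')[250:370,175:305];b=cv2.imread('pics/top0.png')[340:440,180:295]
a=cv2.resize(a,(400,369),interpolation=cv2.INTER_CUBIC);b=cv2.resize(b,(400,348),interpolation=cv2.INTER_CUBIC)
o=np.zeros((369,800,3),np.uint8);o[:,:400]=a;o[:348,400:]=b
cv2.imwrite('pics/zoom0.png',o)
# predicted overlay
def fit(seat,yaw):
    R=np.array([[np.cos(yaw),-np.sin(yaw),0],[np.sin(yaw),np.cos(yaw),0],[0,0,1]])
    return lambda p:np.array([*seat,0])+R@np.array(p)
seat=(.2605,.372);d=np.array([.299-.2605,.4465-.372]);yaw=np.arctan2(-d[1],-d[0])-np.pi/2
print(yaw,np.linalg.norm(d))
f=fit(seat,yaw)
for c,(r0,c0,k,off) in {'scene':(250,175,400/130,0),'top':(340,180,400/115,400)}.items():
    for p in [(x,y,.008) for x in(-.037,.037) for y in(-.12,.056)]+[(0,-.085,.046),(0,-.085+.115*np.sin(.14),.046+.115*np.cos(.14)),(0,0,.083)]:
        q=proj(c,f(p));cv2.circle(o,(int((q[1]-c0)*k+off),int((q[0]-r0)*k)),3,(0,0,255),-1)
cv2.imwrite('pics/zoom1.png',o)
E
```

```text
['Unreachable', 'boxes_of', 'camera_model', 'get_state', 'grip_depth', 'job_done', 'read_camera', 'spot_point']
0.7
-3.6185728058847446 0.08386000238492722
```

View pics/zoom1.png

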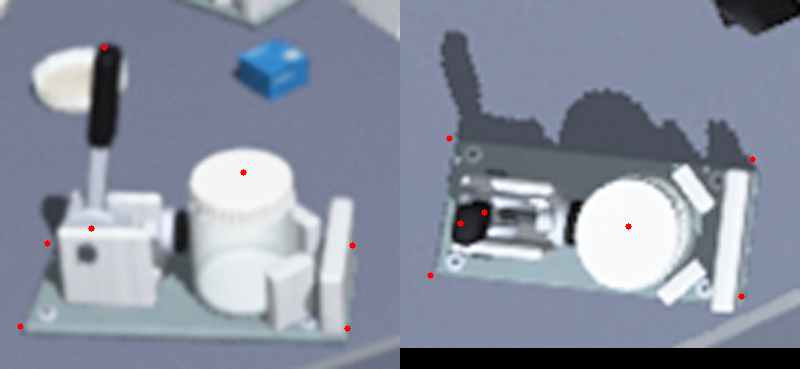

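The model predicts the base corners, grip tip and pot top within about 3 mm. Next I'll lift clear and close the fingers.

```bash
python3 -m crank '{"delta_pos": [[0,0,0.05],[0,0,0.05],[0,0.01,0.05],[0,0.01,0.05],[0,0.01,0.05],[0,0.01,0.05],[0,0.01,0.05],[0,0.01,0.05],[0,0.01,0.05],[0,0.01,0.05]], "rotation": [[0,0,0],[0,0,0],[0,0,0],[0,0,0],[0,0,0],[0,0,0],[0,0,0],[0,0,0],[0,0,0],[0,0,0]], "grip": [0,0,0,0,0,0,0,0,0,0]}'
cat > st.py <<'E'
from h import *
import json,os
np.set_printoptions(precision=4,suppress=True)
s=ctrl.get_state();print(s['time'],s['joint_pos'],s['ee_pos'],s['wrist_force'],s['opening']);print(s['ee_rot'])
open('log.jsonl','a').write(json.dumps([list(map(float,s['joint_pos'])),list(map(float,s['ee_pos'])),np.array(s['ee_rot']).tolist()])+'\n')
E
python3 st.py
```

```text
time: 1.7
ee_pos: [0.2759, -0.4811, 0.7172]
ee_rot: [[-0.897, 0.0, 0.442], [-0.442, -0.001, -0.897], [-0.0, -1.0, 0.001]]
wrist_force: [0.6, -0.6, 0.7]
opening: 0.0113
1.7 [-1.0716  0.1597  0.924   0.      2.0573  0.0414] [ 0.2759 -0.4811  0.7172] [ 0.6498 -0.558   0.6627] 0.011306636882713196
[[-0.897   0.0004  0.442 ]
 [-0.442  -0.0006 -0.897 ]
 [-0.     -1.      0.0007]]
```

```bash
python3 - <<'E'
from h import *
np.set_printoptions(precision=3,suppress=True)
p0=np.array([.276,-.481]);a0=np.arctan2(p0[1],p0[0]);r0=np.hypot(*p0)
p1=np.array([.15,.36]);a1=np.arctan2(p1[1],p1[0]);r1=np.hypot(*p1)
n=21
P=[]
for i in range(n+1):
    t=i/n; r=r0+(r1-r0)*min(1,t*2.2); a=a0+(a1-a0)*t
    P.append([r*np.cos(a),r*np.sin(a)])
P=np.array(P);D=np.diff(np.round(P,2),axis=0);print(D.tolist());print(np.linalg.norm(D,axis=1));print(P)
E
```

```text
[[0.03999999999999998, 0.03999999999999998], [0.02999999999999997, 0.04999999999999999], [0.020000000000000018, 0.04999999999999999], [0.020000000000000018, 0.06], [0.019999999999999962, 0.05000000000000002], [0.0, 0.05000000000000002], [0.0, 0.04999999999999999], [0.0, 0.05], [-0.009999999999999953, 0.04], [-0.010000000000000009, 0.04], [0.0, 0.05], [-0.010000000000000009, 0.039999999999999994], [-0.010000000000000009, 0.04000000000000001], [-0.020000000000000018, 0.03], [-0.019999999999999962, 0.04000000000000001], [-0.020000000000000018, 0.03], [-0.02999999999999997, 0.04000000000000001], [-0.020000000000000018, 0.02999999999999997], [-0.04000000000000001, 0.020000000000000018], [-0.03, 0.020000000000000018], [-0.04000000000000001, 0.019999999999999962]]
[0.057 0.058 0.054 0.063 0.054 0.05  0.05  0.05  0.041 0.041 0.05  0.041
 0.041 0.036 0.045 0.036 0.05  0.036 0.045 0.036 0.045]
[[ 0.276 -0.481]
 [ 0.315 -0.435]
 [ 0.348 -0.387]
 [ 0.374 -0.336]
 [ 0.394 -0.284]
 [ 0.406 -0.233]
 [ 0.413 -0.181]
 [ 0.413 -0.131]
 [ 0.408 -0.084]
 [ 0.398 -0.038]
 [ 0.39   0.004]
 [ 0.387  0.045]
 [ 0.38   0.086]
 [ 0.369  0.126]
 [ 0.354  0.164]
 [ 0.334  0.201]
 [ 0.311  0.235]
 [ 0.285  0.266]
 [ 0.255  0.295]
 [ 0.222  0.32 ]
 [ 0.187  0.342]
 [ 0.15   0.36 ]]
```

```bash
python3 -m crank '{"delta_pos": [[0.03,0.03,0.01],[0.03,0.04,0.01],[0.02,0.04,0.01],[0.02,0.045,0],[0.02,0.045,0],[0.01,0.045,0],[0.01,0.05,0],[0,0.05,0],[0,0.05,0],[-0.01,0.045,0]], "rotation": [[0,0,0.1],[0,0,0.1],[0,0,0.1],[0,0,0.1],[0,0,0.1],[0,0,0.1],[0,0,0.1],[0,0,0.1],[0,0,0.1],[0,0,0.1]], "grip": [0,0,0,0,0,0,0,0,0,0]}'; python3 st.py
```

```text
time: 2.7
ee_pos: [0.4054, -0.0418, 0.7443]
ee_rot: [[-0.108, -0.001, 0.994], [-0.994, 0.0, -0.108], [-0.0, -1.0, -0.001]]
wrist_force: [-0.3, 0.0, 0.6]
opening: -0.0001
2.7 [-0.1322 -0.0873  1.1231  0.0003  2.1064 -0.0237] [ 0.4054 -0.0418  0.7443] [-0.3181  0.0439  0.6444] -7.951159909148789e-05
[[-0.1081 -0.0005  0.9941]
 [-0.9941  0.0003 -0.1081]
 [-0.0003 -1.     -0.0006]]
```

```bash
python3 -m crank '{"delta_pos": [[0,0.05,0],[-0.01,0.045,0],[-0.01,0.045,0],[-0.015,0.045,0],[-0.02,0.045,0],[-0.02,0.045,0],[-0.03,0.035,0],[-0.04,0.03,0],[-0.04,0.025,0],[-0.04,0.02,0]], "rotation": [[0,0,0.12],[0,0,0.12],[0,0,0.12],[0,0,0.12],[0,0,0.12],[0,0,0.12],[0,0,0.12],[0,0,0.12],[0,0,0.12],[0,0,0.12]], "grip": [0,0,0,0,0,0,0,0,0,0]}'; python3 st.py
```

```text
time: 3.7
ee_pos: [0.1786, 0.342, 0.7445]
ee_rot: [[0.888, -0.0, 0.46], [-0.46, -0.0, 0.888], [-0.0, -1.0, -0.0]]
wrist_force: [0.4, 0.9, -0.3]
opening: 0.0003
3.7 [ 1.0585 -0.1246  1.155   0.0001  2.1114 -0.0338] [0.1786 0.342  0.7445] [ 0.3518  0.8947 -0.2998] 0.0002962101153115226
[[ 0.8877 -0.0002  0.4604]
 [-0.4604 -0.0001  0.8877]
 [-0.0001 -1.     -0.0002]]
```

```bash
python3 -m crank '{"delta_pos": [[-0.02,0.015,-0.02],[-0.01,0,-0.045],[0,0,-0.05],[0,0,-0.05],[0,0,-0.05],[0,0,-0.05],[0,0,-0.05],[0,0,-0.05],[0,0,-0.05],[0,0,-0.05]], "rotation": [[0,0,0],[0,0,0],[0,0,0],[0,0,0],[0,0,0],[0,0,0],[0,0,0],[0,0,0],[0,0,0],[0,0,0]], "grip": [0,0,0,0,0,0,0,0,0,0]}'; python3 st.py
```

```text
time: 4.7
ee_pos: [0.1504, 0.3558, 0.2783]
ee_rot: [[0.885, 0.001, 0.465], [-0.465, 0.001, 0.885], [-0.0, -1.0, 0.002]]
wrist_force: [0.4, 1.8, -0.9]
opening: 0.0005
4.7 [ 1.1402 -0.0223  2.0598 -0.      1.1024  0.0532] [0.1504 0.3558 0.2783] [ 0.4421  1.8347 -0.9164] 0.0005407627298234761
[[ 0.8853  0.0007  0.4651]
 [-0.4651  0.0015  0.8853]
 [-0.0001 -1.      0.0016]]
```

```bash
python3 - <<'E'
from h import *
import cv2
o=np.hstack([cv2.cvtColor(cv2.resize(ctrl.read_camera(c),(400,300)),cv2.COLOR_RGB2BGR) for c in('scene','top')])
cv2.imwrite('pics/desc.png',o)
E
```

```text
(no output)
```

View pics/desc.png

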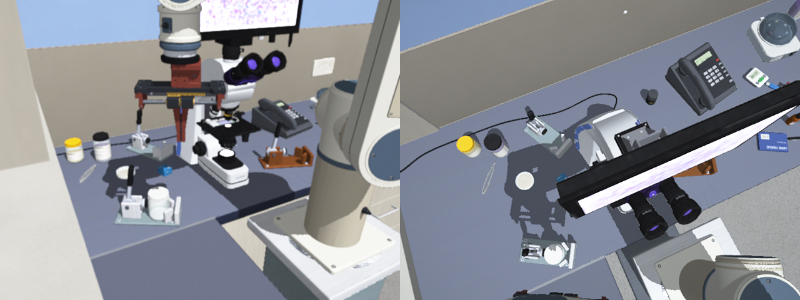

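The arm is clear of the screen and low, and the fingers point down over the worktop. Scene (120,195) in the half-size picture shows the pot and lever untouched. Next I'll stage behind the lever, on the pot side.

```bash
python3 -m crank '{"delta_pos": [[0.025,0.009,-0.01],[0.03,0.01,-0.02],[0.03,0.01,-0.02],[0.03,0.01,-0.01],[0.01,0.005,0],[0,0,-0.02],[0,0,-0.03],[0,0,-0.03],[0,0,-0.01],[0,0,0]], "rotation": [[0,0,0],[0,0,0],[0,0,0],[0,0,0],[0,0,0],[0,0,0],[0,0,0],[0,0,0],[0,0,0],[0,0,0]], "grip": [0,0,0,0,0,0,0,0,0,0]}'; python3 st.py; python3 - <<'E'
from h import *
import cv2
im=ctrl.read_camera('scene')[:,:,::-1];im2=ctrl.read_camera('top')[:,:,::-1]
cv2.imwrite('pics/st.png',np.hstack([cv2.resize(im[200:380,130:370],(400,300)),cv2.resize(im2[300:480,130:370],(400,300))]))
E
```

```text
time: 5.8
ee_pos: [0.2753, 0.4003, 0.1302]
ee_rot: [[0.885, -0.001, 0.465], [-0.465, -0.001, 0.885], [-0.0, -1.0, -0.001]]
wrist_force: [-1.2, 0.1, 0.9]
opening: 0.0003
5.8 [ 0.9439  0.3627  1.9982  0.0001  0.7817 -0.1434] [0.2753 0.4003 0.1302] [-1.2416  0.0829  0.8868] 0.00029829661041040265
[[ 0.8853 -0.0007  0.465 ]
 [-0.465  -0.0008  0.8853]
 [-0.0002 -1.     -0.001 ]]
```

View pics/st.png

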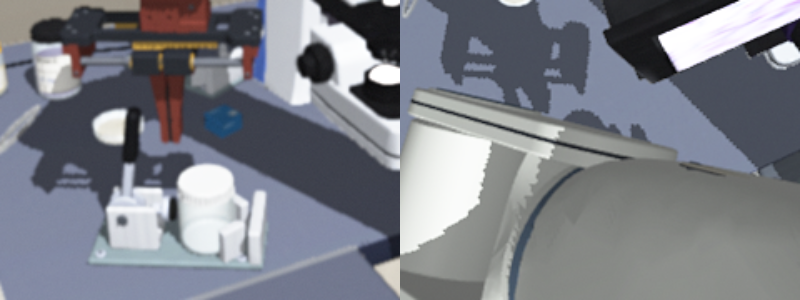

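```bash
python3 - <<'E'
from h import *
p=np.array([.2753,.4003,.1302]);u=np.array([.462,.887,0]);print(proj('scene',p))
h=np.array([.298,.445,.046])
for r in(.057,.085,.115): 
    print(r,proj('scene',h+r*(-np.sin(.14)*u+np.array([0,0,np.cos(.14)]))))
E
```

```text
[281.5662682  233.24304721]
0.057 [296.03648587 208.48887698]
0.085 [281.58101928 209.53196043]
0.115 [265.63350564 210.68270762]
```

```bash
python3 - <<'E'
from h import *
np.set_printoptions(precision=3,suppress=True)
u=np.array([.462,.887,0]);z=np.array([0,0,1.]);h=np.array([.298,.445,.046])
P=[np.array([.2753,.4003,.1302])]
F=np.concatenate([[-.05],np.arange(.05,1.5,.1),[1.48]])
for f in F:
    r=.088
    P.append(h+r*(np.sin(f)*u+np.cos(f)*z)+.004*(-np.cos(f)*u+np.sin(f)*z)-.0135*u)
P=np.array(P);Q=np.round(P,3);D=np.diff(Q,axis=0)
for f,p,d in zip(F,P[1:],D):print('%.2f'%f,p,d)
E
```

```text
-0.05 [0.288 0.426 0.134] [0.013 0.026 0.004]
0.05 [0.292 0.433 0.134] [0.004 0.007 0.   ]
0.15 [0.296 0.441 0.134] [0.004 0.008 0.   ]
0.25 [0.3   0.449 0.132] [ 0.004  0.008 -0.002]
0.35 [0.304 0.456 0.13 ] [ 0.004  0.007 -0.002]
0.45 [0.308 0.464 0.127] [ 0.004  0.008 -0.003]
0.55 [0.311 0.471 0.123] [ 0.003  0.007 -0.004]
0.65 [0.315 0.477 0.118] [ 0.004  0.006 -0.005]
0.75 [0.318 0.484 0.113] [ 0.003  0.007 -0.005]
0.85 [0.321 0.489 0.107] [ 0.003  0.005 -0.006]
0.95 [0.324 0.494 0.1  ] [ 0.003  0.005 -0.007]
1.05 [0.326 0.499 0.093] [ 0.002  0.005 -0.007]
1.15 [0.328 0.503 0.086] [ 0.002  0.004 -0.007]
1.25 [0.33  0.506 0.078] [ 0.002  0.003 -0.008]
1.35 [0.331 0.508 0.069] [ 0.001  0.002 -0.009]
1.45 [0.332 0.51  0.061] [ 0.001  0.002 -0.008]
1.48 [0.332 0.51  0.058] [ 0.     0.    -0.003]
```

```bash
python3 -m crank '{"delta_pos": [[0.006,0.012,0.004],[0.004,0.008,0],[0.003,0.006,0],[0.004,0.007,0],[0.004,0.008,0],[0.004,0.008,-0.002],[0.004,0.007,-0.002],[0.004,0.008,-0.003],[0.003,0.007,-0.004],[0,0,0]], "rotation": [[0,0,0],[0,0,0],[0,0,0],[0,0,0],[0,0,0],[0,0,0],[0,0,0],[0,0,0],[0,0,0],[0,0,0]], "grip": [0,0,0,0,0,0,0,0,0,0]}'; python3 st.py; python3 - <<'E'
from h import *
import cv2
im=ctrl.read_camera('scene')[:,:,::-1]
cv2.imwrite('pics/p1.png',cv2.resize(im[200:380,130:370],(800,600)))
E
```

```text
time: 6.9
ee_pos: [0.3123, 0.4721, 0.1224]
ee_rot: [[0.885, 0.001, 0.465], [-0.465, 0.0, 0.885], [0.0, -1.0, 0.001]]
wrist_force: [-1.0, -3.2, 5.3]
opening: 0.0002
6.9 [ 0.9655  0.4732  1.829  -0.0005  0.8388 -0.1213] [0.3123 0.4721 0.1224] [-1.0097 -3.2101  5.3022] 0.00024325885970010862
[[ 0.8853  0.0006  0.4651]
 [-0.4651  0.0003  0.8853]
 [ 0.0004 -1.      0.0005]]
```

View pics/p1.png

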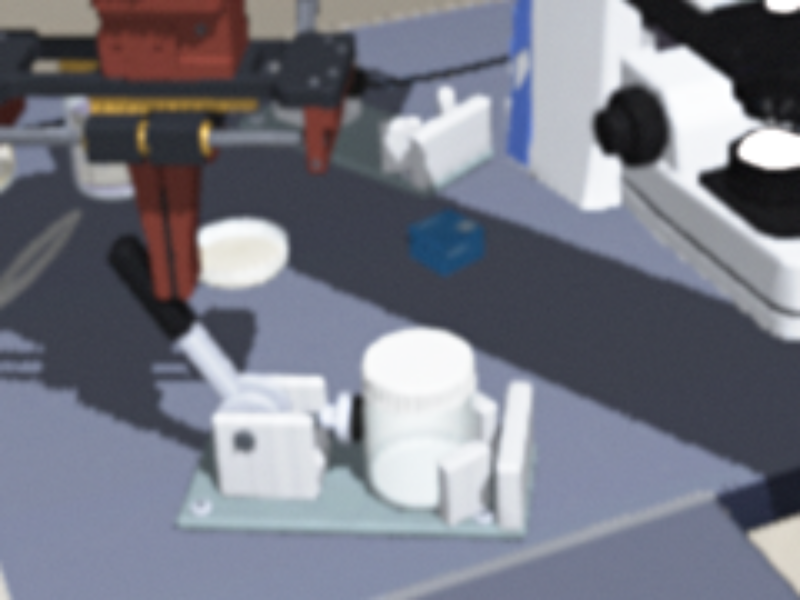

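The lever, grip at about (150,290), is being pushed over with about 6 N, and the pot is upright in its seat. I'll continue along the arc.

```bash
python3 -m crank '{"delta_pos": [[0.003,0.006,-0.005],[0.003,0.006,-0.005],[0.003,0.005,-0.006],[0.003,0.005,-0.007],[0.002,0.005,-0.007],[0.002,0.004,-0.007],[0.002,0.003,-0.008],[0.001,0.002,-0.008],[0.001,0.002,-0.008],[0,0,0]], "rotation": [[0,0,0],[0,0,0],[0,0,0],[0,0,0],[0,0,0],[0,0,0],[0,0,0],[0,0,0],[0,0,0],[0,0,0]], "grip": [0,0,0,0,0,0,0,0,0,0]}'; python3 st.py; python3 - <<'E'
from h import *
import cv2
im=ctrl.read_camera('scene')[:,:,::-1]
cv2.imwrite('pics/p2.png',cv2.resize(im[200:380,130:370],(800,600)))
E
```

```text
time: 7.95
ee_pos: [0.3313, 0.5088, 0.0615]
ee_rot: [[0.885, -0.001, 0.465], [-0.465, -0.001, 0.885], [-0.0, -1.0, -0.001]]
wrist_force: [-2.0, -1.5, 5.5]
opening: 0.0004
7.95 [ 0.9741  0.6144  1.7547 -0.0001  0.774  -0.1129] [0.3313 0.5088 0.0615] [-2.0468 -1.5153  5.454 ] 0.00041331396292851677
[[ 0.8853 -0.0008  0.4651]
 [-0.4651 -0.0012  0.8853]
 [-0.0001 -1.     -0.0014]]
```

View pics/p2.png

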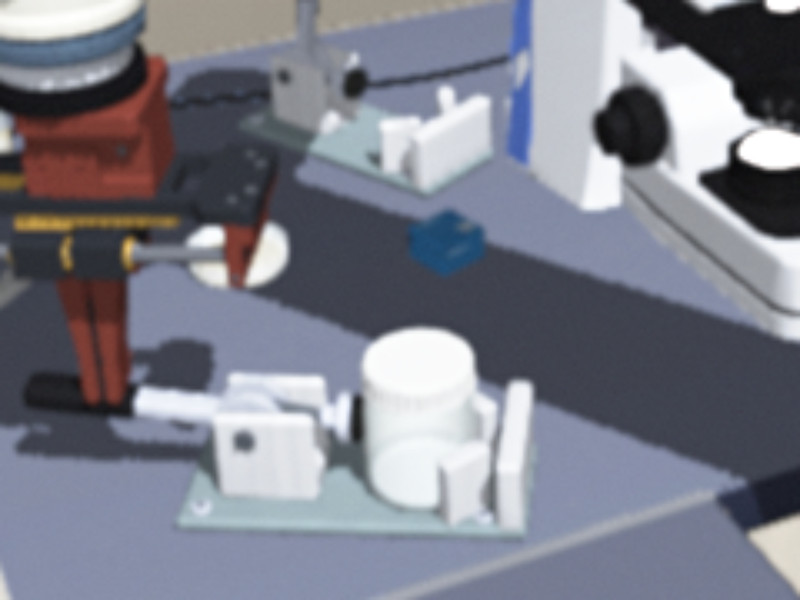

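The lever lies nearly level, grip at (80,392), past centre, and the pot is upright. I'll press slightly to be sure it's at the stop, then lift straight off.

```bash
python3 -m crank '{"delta_pos": [[0,0,-0.003],[0,0,0],[0,0,0.005],[0,0,0.015],[0,0,0.02],[0,0,0.02],[0,0,0.02],[0,0,0.02],[0,0,0],[0,0,0]], "rotation": [[0,0,0],[0,0,0],[0,0,0],[0,0,0],[0,0,0],[0,0,0],[0,0,0],[0,0,0],[0,0,0],[0,0,0]], "grip": [0,0,0,0,0,0,0,0,0,0]}'; python3 st.py; python3 - <<'E'
from h import *
import cv2
im=ctrl.read_camera('scene')[:,:,::-1]
cv2.imwrite('pics/p3.png',cv2.resize(im[180:380,130:370],(800,600)))
print(ctrl.spot_point('scene','pot'),ctrl.spot_point('scene','clamp'))
u=np.array([.462,.887,0]);h=np.array([.298,.445,.046])
for f in(1.31,1.46): print(f,proj('scene',h+.115*(np.sin(f)*u+np.array([0,0,np.cos(f)]))))
E
```

```text
time: 9.0
ee_pos: [0.3315, 0.5091, 0.1589]
ee_rot: [[0.885, 0.0, 0.465], [-0.465, 0.001, 0.885], [0.0, -1.0, 0.001]]
wrist_force: [-0.8, -0.4, 0.0]
opening: 0.0001
9.0 [ 0.9741  0.4749  1.7156 -0.      0.9504 -0.113 ] [0.3315 0.5091 0.1589] [-0.795  -0.4378  0.0364] 0.0001002328259615837
[[ 0.8853  0.0005  0.4651]
 [-0.4651  0.0006  0.8853]
 [ 0.0001 -1.      0.0008]]
[{'point': [342.9, 258.0], 'score': 0.81}] [{'point': [346.4, 257.7], 'score': 0.65}, {'point': [258.4, 466.3], 'score': 0.58}]
1.31 [309.12870148 138.12338892]
1.46 [317.53664926 137.61814046]
```

View pics/p3.png

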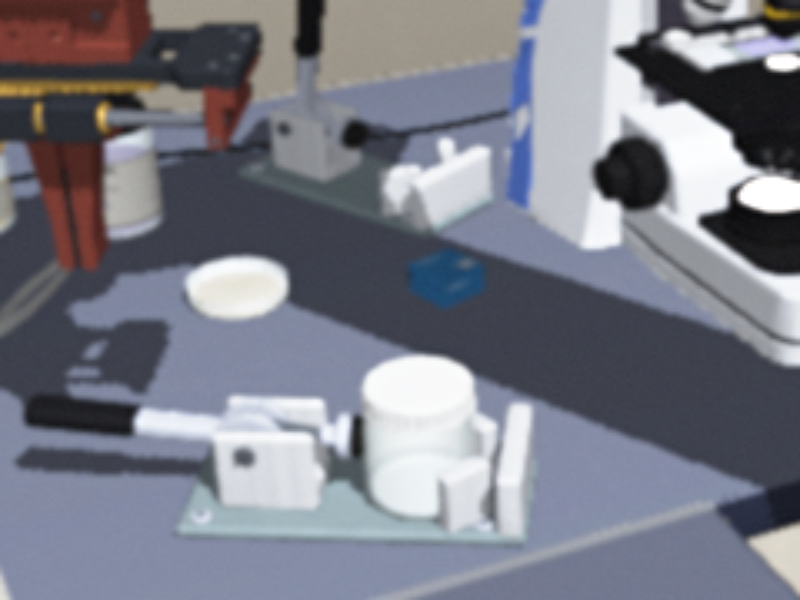

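The lever's grip tip is at (28,410), which is image row 317, column 138. That matches the stop at 1.60 rad (predicted row 317.5, column 137.6). The pot is upright, the empty clamp's lever is standing at (305,50), and the fingers are free.

```bash
python3 -c "
from workcell import ctrl
print(ctrl.job_done())"
```

```text
the job is handed in; nothing more can be done
None
```

The lever of the clamp holding the pot is thrown and stays down at its stop, and I handed the job in at about 9 s. To get there, I carried the arm over the screen, came down in front of the cupboards, and pushed the lever over its arc with the closed fingers. The push took about 6 N at the readings between moves. Then I lifted straight off.

Last checks:
- **Thrown lever:** with the gripper lifted clear, the grip tip lies within about 1 px of where the 1.60 rad stop should put it.
- **Pot:** it is upright in its seat. The network's pot and clamp origins agree to about 3.5 px in the picture, part of which comes from the pot standing 8 mm up on the base plate.
- **Empty clamp:** its lever is still standing open.
- **Gripper:** it is about 0.1 m above the lever, and the wrist force is under 1 N, so it touches nothing.

No check failed. I took the last pictures from the scene camera only, because the arm had blocked the top camera's view of the clamp.

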